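# Feed a cuvette into the sample chamber and hold the sprung lid open

### The arm

A 7-joint arm with a two-finger parallel gripper is mounted at the origin on a cart in front of the work surface, level with it; the furniture and walls round the work are solid. World frame = base frame: x ahead of the robot, y to its left, z up, the work surface at z = 0. Lengths are in m, angles in rad, forces in N, time in s.
With the tool pointing down it reaches from about 0.35 to 0.9 m from the base axis. Payload 8.1 kg.
Tool frame: the origin (TCP) lies at the very end of the fingers, on their centre line; the grasp point (between the pads) lies 19 mm behind it (arm.tcp_to_grasp is the z of the grasp point in the tool frame, in m); z points along the fingers, y is the line along which they close (so a half turn about z gives the same grasp; the last joint's range is limited). The gripper opens to 92 mm and grips with 3 to 60 N. Pads are 19 mm wide; open, the fingers measure 130 mm over their backs; the gripper's body (75 mm by 190 mm) begins 47 mm behind the grasp point.
Start: joints at [-1.307, 0.434, 0.025, 1.573, -0.012, 1.134, -0.075], TCP at [0.224, 0.583, 0.227] pointing down, gripper open.
Joint ranges: [-2.62, 2.62], [-0.44, 2.09], [-1.27, 1.32], [0.08, 2.57], [-1.32, 4.46], [0.12, 2], [-2.74, 2.74]. Speed limits (rad/s): [2.22, 2.22, 3.01, 3.01, 3.14, 3.14, 3.14].

### API

Orientations are given as a rotation vector (axis times angle).
In Python, from cell import readout, vision, sign_off, arm gives the robot as it stands. The module is installed in compiled form; this text tells all that it offers.
- The arm moves only by the shell command python3 -m creep 'ROWS' [FORCE]. ROWS is JSON, a list of rows, each a list of 5 numbers: the shift along the tool's x, y, z in units of 4 cm (1.0 is 4 cm), then the turn about the tool's z in units of 4 degrees (1.0 is 4 degrees), then the opening, from 0 (shut) to 1 (fully open). A call has 1 to 12 rows; each row shifts and turns the commanded pose from where the row before left it, along the tool's axes as they then stand; what a row does not reach is not made up. A row lasts 1/8 s, in which the tool goes at most 62.5 mm and 10.7 degrees, less where a joint would pass 70% of its speed; a pose out of reach is approached as far as the arm can. A call with a number of a shift or a turn outside -1 to 1 is refused whole. A call with a gripper value outside its range is refused whole. The fingers move at their own pace and stop on an object; FORCE is the grip in N (left out, the last holds). Time passes only in rows, so rows that do not move let the fingers close. It gives the time, the measured TCP pose, the force, the opening and the grip force at its end, in the units of the state.
- readout.observe(): the state, without advancing time (a new reading comes with each control period).
- vision.get_image(name): name is "scene" or "top"; returns a dict with "pixels" (480x640x3 uint8, blue, green, red), "z_map" (480x640 float32, m along the optical axis (not along the pixel's ray), 0 where there is no reading), "camera_matrix" (3x3 intrinsics, pixels), "position" and "rotation" of the camera in the world. Camera axes: x right, y up, looking along -z (the intrinsics and any distortion apply to the point x, -y, -z); pixel columns grow to the right and rows downward; lengths in m; the calibration is good to about 2 mm. A picture is of the moment at which its call begins.
- sign_off(): hands the job in; it is judged then, once.
The state is a dict: "clock": time; "joints": joint angles; "dq": joint speeds; "joint_efforts": joint torques, N m; "position": TCP position; "ee_rot": TCP orientation; "force": force on the tool from outside, world axes, zero at the start; "ft_torque": the same for the moment, N m; "width": opening from 0.0 (shut) to 1.0 (fully open); "gripper_force": force on a finger pad.
Only numpy, scipy, OpenCV 4.12 (cv2) and the standard library are available. Lean on these libraries where they do the work, as an engineer would, in place of code of your own. Each camera call takes 0.05 s, during which the arm holds its last target. There are 200 camera calls.

### The job

Slide the sled with the cuvette along its channel, through the port in the side of the grey sample chamber, until it is fully home against the stop, keeping it down in the channel and the lid shut meanwhile. Then lift the chamber's lid by its bar handle and hold it open at 50 degrees for the cuvette to be inspected: the lid falls shut by itself, so finish while still holding it with the gripper, with nothing else propping it. Leave the other things on the bench where they stand.

Things in the scene. Friction and masses are not known exactly. Their poses are not given: they have to be found in the camera images.
- chamber: fixed grey sample chamber, a box 150 (x) x 160 (y) x 85 mm high, with a white lid; its place and yaw vary. Origin: centre of its underside on the bench; z up, +y to the closed end wall, -y to the wall with the feed port, -x to the side of the lid's bar handle (towards the robot), +x to the hinge side
- chamber_port (a point): middle of the feed port's sill in the chamber's -y wall, 80 mm from its origin along -y, 4 mm above the bench; axes as the chamber's. The port is 56 mm wide and open up to 66 mm above the bench. A straight channel runs through it along y: floor 4 mm above the bench, two rails 56 mm apart reaching 14 mm above the bench, from 240 mm outside the port to the stop inside
- chamber_stop (a point): middle of the face of the end stop inside the chamber, 30 mm from the chamber's origin along +y and 11 mm above the bench; axes as the chamber's. The sled is home when its nose touches this
- sled: loose aluminium sled (0.25 kg) in the channel: base 50 wide (x) x 200 long (y) x 8 mm, an upright cuvette 12 x 12 mm (top 53 mm above the underside) near its inner end, a black grip plate near its outer end. Origin: underside, below the cuvette; +y along the channel to the chamber. Nose 30 mm on the +y side of the origin, grip plate 150 mm and tail 170 mm on the -y side
- sled_nose (a point): middle of the sled's inner end face, 7 mm above its underside; meets chamber_stop when home. It starts 100 to 140 mm short of home with the cuvette outside the port; home, the sled's origin is at the chamber's x = 0, y = 0. It slides with ordinary friction (a few N at most)
- sled_grip (a point): point in the grip plate, 55 mm above the sled's underside (59 mm above the bench): the plate is 12 mm thick (sled's x), 26 mm long (sled's y) and its top is 68 mm above the sled's underside. Axes as the sled's. When the sled is home the plate's middle is still outside, 70 mm from the chamber's wall
- cover (a joint): opening angle of the chamber's lid, rad: 0 shut, grows as the bar handle goes up, limit 1.5; 50 degrees is 0.873. Weight and a light spring close it from any angle (about 3 N up at the bar to hold it, less when raised)
- lid: the white lid, 158 x 168 x 10 mm, about 0.45 kg, together with its steel bar handle; turns about the hinge. Origin on the hinge axis; with the lid shut its axes are the chamber's, +x from bar to hinge
- lid_hinge (a point): middle of the hinge axis, 80 mm from the chamber's origin along +x and 88 mm above the bench; the axis runs along the chamber's y
- lid_bar (a point): middle of the lid's bar handle: a round steel bar, 12 mm in diameter, parallel to the hinge, 112 mm clear between its two arms, 41 mm in front of the lid's edge, 91 mm above the bench when shut. In the lid's frame it lies at x = -200, z = +3 mm. Free all round; it can turn between gripper fingers as the lid swings
- vial: bystander: clear vial with black cap, 37 mm in diameter, 70 mm high, beside the channel on the robot's side; origin under its centre
- bottle: bystander: amber bottle with black cap, 52 mm in diameter, 98 mm high, behind the channel; origin under its centre
- beaker_glass: bystander: glass beaker, 56 mm in diameter, 70 mm high; origin under its centre
- lab_timer: bystander: white timer, 62 x 62 x 18 mm; origin under its centre
- driver: bystander: screwdriver with orange handle, 172 x 20 x 20 mm, lying; origin under its centre

How it is judged:
By the outcome, as a careful person would: the job done as asked, in the order asked, and still so for the second after the job is handed in, while the arm keeps its last pose, push and grip.
It also fails if it takes over 48 s, if anything falls off the work surface, if the arm or the gripper's body presses on something with over 40 N, if the wrist force passes 120 N, or if a joint passes its speed limit or range.

## Working session

There is one attempt and no reset: what is moved stays moved. The work goes in short steps, Python scripts to look and compute and a shell command to move; the robot and the scene stay as the last step left them, time stands still between calls to the robot, and variables do not carry over. Pictures are saved under pics/ and viewed, at most 10 in all, crops included, and the job is handed in when it is done.

```bash
mkdir -p pics; cat > h.py <<'E'
import numpy as np,cv2
from cell import readout,vision,arm
from scipy.spatial.transform import Rotation as R
def grab(n,f=None):
    d=vision.get_image(n)
    if f: cv2.imwrite('pics/'+f,d['pixels'])
    return d
def cloud(d):
    K=np.array(d['camera_matrix']);z=d['z_map'];v,u=np.mgrid[:480,:640]
    P=np.stack([(u-K[0,2])/K[0,0]*z,-(v-K[1,2])/K[1,1]*z,-z],-1)
    r=np.array(d['rotation']);r=r if r.shape==(3,3) else R.from_rotvec(r).as_matrix()
    return P@r.T+np.array(d['position'])
E
python3 - <<'E'
from h import *
for n in('scene','top'):
    d=grab(n,n+'1.png');print(n,d['position'],d['rotation'],d['camera_matrix'],[k for k in d])
s=readout.observe();print(s,arm.tcp_to_grasp)
print(R.from_rotvec(s['ee_rot']).as_matrix())
E
```

```text
scene [-0.02147782 -0.59592271  0.78557652] [ 0.7798127  -0.37981192 -0.86196303] [[464.95272624   0.         315.69005027]
 [  0.         464.95272624 230.08007821]
 [  0.           0.           1.        ]] ['pixels', 'z_map', 'camera_matrix', 'position', 'rotation']
top [ 0.40661781 -0.10935333  1.36648614] [ 0.08673978 -0.09190187 -1.56102038] [[516.70940545   0.         311.59227219]
 [  0.         516.70940545 245.97157138]
 [  0.           0.           1.        ]] ['pixels', 'z_map', 'camera_matrix', 'position', 'rotation']
{'clock': 0.1, 'joints': array([-1.30660849,  0.4351317 ,  0.02495803,  1.57404587, -0.01159007,
        1.13401947, -0.07509509]), 'dq': array([-0.00098141, -0.00188828,  0.000347  , -0.00178613,  0.00071989,
       -0.00198988,  0.00073268]), 'joint_efforts': array([ 2.45328330e-03, -6.69119096e+01,  9.87811871e-01, -3.15142393e+01,
       -6.04920345e-02,  3.75114090e-02,  1.58914588e-05]), 'position': array([0.22400801, 0.5829535 , 0.22602133]), 'ee_rot': array([-5.72972330e-01, -3.08876447e+00,  2.28311837e-03]), 'force': array([-0.12315896, -0.33706808, -0.51045274]), 'ft_torque': array([-0.02478327,  0.02010427,  0.0544463 ]), 'gripper_force': 0.0, 'width': 1.0015566616886171} -0.0188
[[-9.33467416e-01  3.58661995e-01 -3.95927549e-04]
 [ 3.58662188e-01  9.33466368e-01 -1.40489144e-03]
 [-1.34296116e-04 -1.45342463e-03 -9.99998935e-01]]
```

View pics/scene1.png

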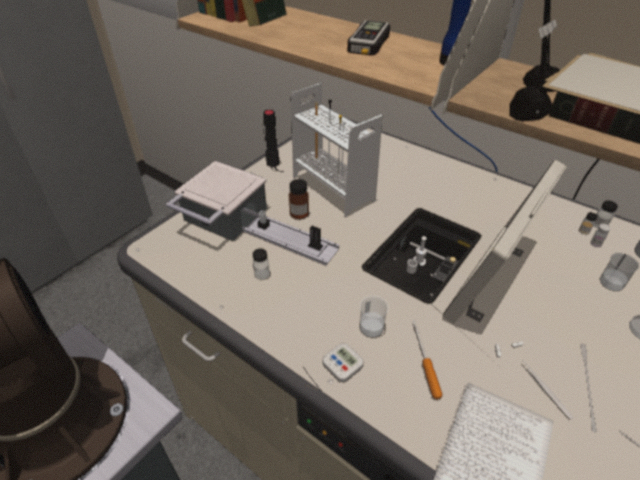

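View pics/top1.png

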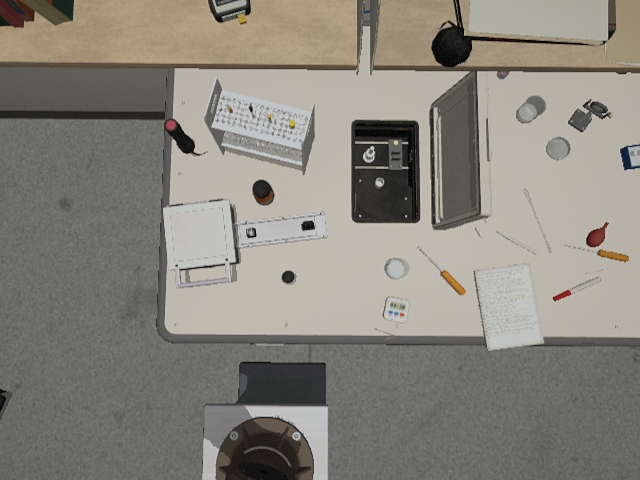

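The pictures show the chamber at about top-px (200,240), with its bar at (203,283). The channel runs right to about (325,225), with the grip plate at (308,226) and the cuvette at (251,232). The vial is at (288,277) and the bottle at (263,192). Next I measure.

```bash
cat > meas.py <<'E'
from h import *
d=grab('top');P=cloud(d);g=d['pixels'].astype(int).sum(-1)/3
v,u=np.mgrid[:480,:640]
def sel(u0,u1,v0,v1,z0,z1):return (u>=u0)&(u<=u1)&(v>=v0)&(v<=v1)&(P[...,2]>z0)&(P[...,2]<z1)
m=sel(150,250,190,300,.084,.12)
for name,mm in(('lid',m),):
    mm=cv2.morphologyEx(mm.astype(np.uint8),cv2.MORPH_OPEN,np.ones((9,9)))
    Q=P[mm>0];(c,s,a)=cv2.minAreaRect((Q[:,:2]*1000).astype(np.float32));print(name,c,s,a,np.median(Q[:,2]),len(Q))
b=(m)&(v>278)
Q=P[b];print('bar z',np.median(Q[:,2]),Q.min(0),Q.max(0),len(Q))
p=sel(285,325,205,240,.06,.09)
Q=P[p];print('plate',len(Q),Q.mean(0));print(cv2.minAreaRect((Q[:,:2]*1000).astype(np.float32)))
c=sel(238,265,220,245,.045,.08);Q=P[c];print('cuv',len(Q),Q.mean(0),Q.min(0),Q.max(0))
k=sel(236,335,200,255,.002,.02);k=cv2.morphologyEx(k.astype(np.uint8),cv2.MORPH_OPEN,np.ones((3,3)));Q=P[k>0];print('chan',cv2.minAreaRect((Q[:,:2]*1000).astype(np.float32)))
for n,r in dict(vial=(275,300,262,290,.05,.09),bottle=(248,280,175,210,.07,.12)).items():
    Q=P[sel(*r)];print(n,Q.mean(0),len(Q))
print('bench',np.median(P[300:330,200:280,2]))
E
python3 meas.py
```

```text
lid (582.6319580078125, 168.22080993652344) (164.0611572265625, 168.35533142089844) 7.296346664428711 0.09789092550184186 4171
bar z 0.0957816976233572 [0.44816305 0.08467554 0.08841208] [0.46881221 0.22008034 0.10330501] 263
plate 54 [ 0.61436965 -0.1023945   0.07107377]
((614.5975341796875, -102.20643615722656), (13.702934265136719, 22.929672241210938), 1.021546721458435)
cuv 17 [0.59580654 0.04675105 0.05453011] [0.58915746 0.03974424 0.04550243] [0.60198201 0.05288725 0.0614703 ]
chan ((607.6678466796875, -28.870704650878906), (72.67879486083984, 240.4807891845703), 7.403724670410156)
vial [ 0.47827367 -0.05382862  0.0690053 ] 139
bottle [0.69594385 0.01452627 0.09509157] 294
bench 0.0004783534044393578
```

```bash
cat > plan.py <<'E'
import sys
from h import *
# plan.py x y z yaw_of_tool_y(deg) nrows : tool-axis shifts (units 4cm) and turn (units 4deg) per row
x,y,z,yaw=map(float,sys.argv[1:5]);n=int(sys.argv[5])
s=readout.observe();M=R.from_rotvec(s['ee_rot']).as_matrix()
w=(np.array([x,y,z])-s['position'])/n
cur=np.degrees(np.arctan2(M[1,1],M[0,1]));t=-((yaw-cur+90)%180-90)/n   # tool z down: + turn lowers yaw
print('clock',round(s['clock'],2),'pos',s['position'].round(4),'yaw',cur.round(2),'tilt',M[:,2].round(4),'F',s['force'].round(1),'w',s['width'],s['gripper_force'])
for i in range(n):
    print([*(M.T@w/.04).round(2).tolist(),round(t/4,2)]);M=M@R.from_rotvec([0,0,np.radians(t)]).as_matrix()
E
python3 plan.py .6144 -.1024 .15 7.3 20
```

```text
clock 0.15 pos [0.2241 0.583  0.2261] yaw 68.98 tilt [-3.0e-04 -1.2e-03 -1.0e+00] F [ 0.6 -0.3  0.7] w 0.9962164016784592 0.0
[-0.76, -0.62, 0.1, np.float64(0.77)]
[-0.8, -0.58, 0.1, np.float64(0.77)]
[-0.83, -0.54, 0.1, np.float64(0.77)]
[-0.85, -0.49, 0.1, np.float64(0.77)]
[-0.88, -0.45, 0.1, np.float64(0.77)]
[-0.9, -0.4, 0.1, np.float64(0.77)]
[-0.92, -0.35, 0.1, np.float64(0.77)]
[-0.94, -0.3, 0.1, np.float64(0.77)]
[-0.95, -0.25, 0.1, np.float64(0.77)]
[-0.97, -0.2, 0.1, np.float64(0.77)]
[-0.98, -0.15, 0.1, np.float64(0.77)]
[-0.98, -0.09, 0.1, np.float64(0.77)]
[-0.99, -0.04, 0.1, np.float64(0.77)]
[-0.99, 0.01, 0.1, np.float64(0.77)]
[-0.98, 0.07, 0.1, np.float64(0.77)]
[-0.98, 0.12, 0.1, np.float64(0.77)]
[-0.97, 0.17, 0.1, np.float64(0.77)]
[-0.96, 0.22, 0.1, np.float64(0.77)]
[-0.95, 0.28, 0.1, np.float64(0.77)]
[-0.93, 0.33, 0.1, np.float64(0.77)]
```

```bash
python3 -m creep '[[-0.76,-0.62,0,0.77,1],[-0.8,-0.58,0,0.77,1],[-0.83,-0.54,0,0.77,1],[-0.85,-0.5,0,0.77,1],[-0.88,-0.45,0,0.77,1],[-0.9,-0.4,0,0.77,1],[-0.92,-0.35,0,0.77,1],[-0.94,-0.3,0,0.77,1],[-0.95,-0.25,0,0.77,1],[-0.97,-0.2,0,0.77,1],[-0.98,-0.15,0,0.77,1],[-0.98,-0.1,0,0.77,1]]'; python3 plan.py .6144 -.1024 .15 7.3 9
```

```text
clock: 1.65
position: [0.4585, 0.1705, 0.2267]
ee_rot: [-1.525, -2.747, -0.0]
force: [-0.4, -0.2, 0.1]
width: 1.002
gripper_force: 0.0
clock 1.65 pos [0.4585 0.1705 0.2267] yaw 31.92 tilt [-1.e-04  1.e-04 -1.e+00] F [-0.4 -0.2  0.1] w 1.0019116594671325 0.0
[-0.87, -0.03, 0.21, np.float64(0.68)]
[-0.87, 0.01, 0.21, np.float64(0.68)]
[-0.87, 0.05, 0.21, np.float64(0.68)]
[-0.87, 0.09, 0.21, np.float64(0.68)]
[-0.86, 0.13, 0.21, np.float64(0.68)]
[-0.86, 0.17, 0.21, np.float64(0.68)]
[-0.85, 0.21, 0.21, np.float64(0.68)]
[-0.83, 0.25, 0.21, np.float64(0.68)]
[-0.82, 0.29, 0.21, np.float64(0.68)]
```

```bash
python3 -m creep '[[-0.87,-0.03,0,0.68,0.8],[-0.87,0.01,0,0.68,0.8],[-0.87,0.05,0.1,0.68,0.8],[-0.87,0.09,0.2,0.68,0.8],[-0.86,0.13,0.3,0.68,0.8],[-0.86,0.17,0.3,0.68,0.8],[-0.85,0.21,0.3,0.68,0.8],[-0.83,0.25,0.3,0.68,0.8],[-0.82,0.29,0.3,0.68,0.8],[0,0,0,0,0.8]]'; python3 - <<'E'
from h import *
grab('scene','s2.png');grab('top','t2.png')
E
python3 plan.py .6144 -.1024 .042 7.3 4
```

```text
clock: 2.9
position: [0.6138, -0.1038, 0.1535]
ee_rot: [2.076, 2.358, -0.004]
force: [0.1, -0.1, 0.5]
width: 0.804
gripper_force: 0.0
clock 3.0 pos [ 0.6136 -0.1004  0.1543] yaw 7.54 tilt [-1.1e-03  3.0e-04 -1.0e+00] F [ 0.4  0.7 -0.7] w 0.8018109340973618 0.0
[-0.01, 0.0, 0.7, np.float64(0.02)]
[-0.01, 0.0, 0.7, np.float64(0.02)]
[-0.01, 0.0, 0.7, np.float64(0.02)]
[-0.01, 0.0, 0.7, np.float64(0.02)]
```

View pics/s2.png

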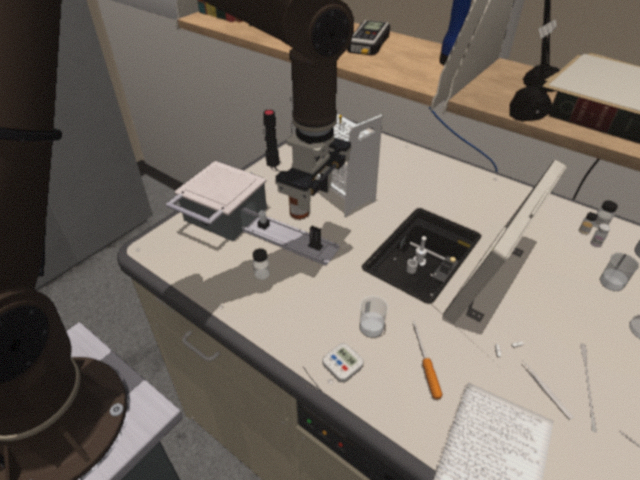

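```bash
python3 - <<'E'
from h import *
for n,f in(('scene','s2.png'),('top','t2.png')):
    d=vision.get_image(n);K=d['camera_matrix'];r=R.from_rotvec(d['rotation']).as_matrix()
    for X in([.6136,-.1004,.154],[.6136,-.1004,.22],[.6144,-.1024,.072]):
        p=r.T@(np.array(X)-d['position']);print(n,X,K[0,0]*p[0]/-p[2]+K[0,2],K[1,1]*-p[1]/-p[2]+K[1,2])
a=cv2.imread('pics/s2.png')[120:270,230:390];b=cv2.imread('pics/t2.png')[150:300,230:390]
cv2.imwrite('pics/c2.png',cv2.resize(np.hstack([a,b]),None,fx=2.5,fy=2.5))
E
```

```text
scene [0.6136, -0.1004, 0.154] 314.05046000425597 198.8282273258111
scene [0.6136, -0.1004, 0.22] 313.8428729444913 174.06008491913445
scene [0.6144, -0.1024, 0.072] 315.18036978847044 226.93621832826167
top [0.6136, -0.1004, 0.154] 306.5932227833145 217.37508104339247
top [0.6136, -0.1004, 0.22] 306.42078632169574 212.42970480261005
top [0.6144, -0.1024, 0.072] 307.57522788607514 222.52398455468972
```

View pics/c2.png

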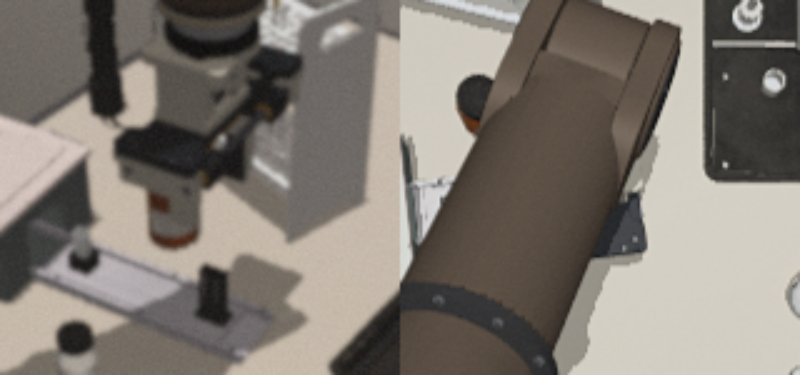

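```bash
python3 - <<'E'
from h import *
P=cloud(vision.get_image('scene'))
m=(np.abs(P[...,0]-.614)<.12)&(np.abs(P[...,1]+.1)<.12)&(P[...,2]>.14)&(P[...,2]<.4)
Q=P[m]
for z0 in np.arange(.14,.3,.02):
    q=Q[(Q[:,2]>=z0)&(Q[:,2]<z0+.02)]
    if len(q):print(round(z0,2),len(q),q.min(0).round(3),q.max(0).round(3))
E
```

```text
0.14 26 [ 0.569 -0.116  0.154] [ 0.651 -0.085  0.159]
0.16 146 [ 0.555 -0.118  0.16 ] [ 0.669 -0.086  0.18 ]
0.18 97 [ 0.555 -0.117  0.18 ] [ 0.666 -0.085  0.2  ]
0.2 34 [ 0.525 -0.132  0.2  ] [ 0.665 -0.086  0.22 ]
0.22 528 [ 0.52  -0.147  0.22 ] [ 0.703 -0.073  0.24 ]
0.24 585 [ 0.513 -0.149  0.24 ] [ 0.71  -0.075  0.26 ]
0.26 999 [ 0.513 -0.148  0.26 ] [ 0.709 -0.073  0.28 ]
0.28 274 [ 0.558 -0.128  0.28 ] [ 0.631 -0.082  0.3  ]
```

The crop shows the open gripper straight above the black plate (crop px 213,290), and the depth slices agree. I'll go down and grip.

```bash
python3 -m creep '[[-0.01,0,0.7,0.02,0.7],[-0.01,0,0.7,0.02,0.7],[-0.01,0,0.7,0.02,0.7],[-0.01,0,0.68,0.02,0.7],[0,0,0,0,0.7]]'; python3 -m creep '[[0,0,0,0,0.1],[0,0,0,0,0.1],[0,0,0,0,0.1],[0,0,0,0,0.1],[0,0,0,0,0.1],[0,0,0,0,0.1]]' 10;python3 plan.py .6017 .0192 .0425 7.3 8
```

```text
clock: 3.78
position: [0.6128, -0.1009, 0.0422]
ee_rot: [-2.074, -2.356, 0.002]
force: [0.2, -0.1, 0.4]
width: 0.699
gripper_force: 0.0
clock: 4.53
position: [0.6142, -0.1022, 0.0435]
ee_rot: [-2.077, -2.357, 0.0]
force: [-0.2, -0.3, 0.6]
width: 0.131
gripper_force: 10.0
clock 4.53 pos [ 0.6142 -0.1022  0.0435] yaw 7.22 tilt [-0.  0. -1.] F [-0.2 -0.3  0.6] w 0.13141349088546145 9.997854977846146
[0.38, 0.01, 0.0, np.float64(-0.0)]
[0.38, 0.01, 0.0, np.float64(-0.0)]
[0.38, 0.01, 0.0, np.float64(-0.0)]
[0.38, 0.01, 0.0, np.float64(-0.0)]
[0.38, 0.01, 0.0, np.float64(-0.0)]
[0.38, 0.01, 0.0, np.float64(-0.0)]
[0.38, 0.01, 0.0, np.float64(-0.0)]
[0.38, 0.01, 0.0, np.float64(-0.0)]
```

```bash
python3 -m creep '[[0.2,0,0,0,0.1],[0.3,0,0,0,0.1],[0.3,0,0,0,0.1],[0.3,0,0,0,0.1],[0.3,0,0,0,0.1],[0.3,0,0,0,0.1],[0.3,0.01,0,0,0.1],[0.3,0.01,0,0,0.1],[0.3,0.01,0,0,0.1],[0.1,0,0,0,0.1],[0,0,0,0,0.1]]';python3 plan.py .6017 .0192 .0425 7.3 4
```

```text
clock: 5.9
position: [0.6018, 0.0058, 0.0435]
ee_rot: [-2.076, -2.357, -0.001]
force: [-0.1, 0.3, 0.8]
width: 0.134
gripper_force: 10.0
clock 5.9 pos [0.6018 0.0058 0.0435] yaw 7.26 tilt [-0.e+00  6.e-04 -1.e+00] F [-0.1  0.3  0.8] w 0.1340925673550293 9.998128563165665
[0.08, 0.01, 0.01, np.float64(-0.0)]
[0.08, 0.01, 0.01, np.float64(-0.0)]
[0.08, 0.01, 0.01, np.float64(-0.0)]
[0.08, 0.01, 0.01, np.float64(-0.0)]
```

Now I creep to the stop.

```bash
python3 -m creep '[[0.08,0,0,0,0.1],[0.08,0.01,0,0,0.1],[0.08,0,0,0,0.1],[0,0,0,0,0.1]]';python3 -m creep '[[0.05,0,0,0,0.1],[0.05,0,0,0,0.1],[0,0,0,0,0.1]]';python3 -m creep '[[0.05,0,0,0,0.1],[0.05,0,0,0,0.1],[0,0,0,0,0.1]]'
```

```text
clock: 6.4
position: [0.601, 0.0152, 0.0435]
ee_rot: [-2.076, -2.357, -0.001]
force: [0.0, 0.8, 0.7]
width: 0.132
gripper_force: 10.0
clock: 6.78
position: [0.6005, 0.019, 0.0435]
ee_rot: [-2.077, -2.357, -0.0]
force: [-0.6, 0.3, 0.2]
width: 0.131
gripper_force: 10.0
clock: 7.15
position: [0.6007, 0.0194, 0.044]
ee_rot: [2.078, 2.352, -0.002]
force: [1.4, -8.7, 2.7]
width: 0.133
gripper_force: 10.0
```

```bash
python3 -m creep '[[0.03,0,0,0,0.1],[0,0,0,0,0.1],[0,0,0,0,0.3],[0,0,0,0,0.4],[0,0,0,0,0.4],[0,0,-0.4,0,0.4],[0,0,-0.8,0,0.4],[0,0,-0.8,0,0.4],[0,0,-0.8,0,0.4],[0,0,-0.7,0,0.3],[0,0,0,0,0.3]]';python3 plan.py .4636 .1528 .17 7.3 6
python3 - <<'E'
from h import *
d=grab('scene','s3.png');P=cloud(d)
cv2.imwrite('pics/c3.png',cv2.resize(d['pixels'][140:290,150:350],None,fx=4,fy=4))
u,v=np.meshgrid(range(640),range(480))
m=(P[...,2]>.055)&(P[...,2]<.085)&(abs(P[...,0]-.602)<.03)&(abs(P[...,1]-.02)<.03);Q=P[m];print(len(Q),Q.mean(0),Q.min(0),Q.max(0))
E
```

```text
clock: 8.52
position: [0.6014, 0.0237, 0.1868]
ee_rot: [2.075, 2.354, 0.006]
force: [0.5, 0.1, -0.6]
width: 0.306
gripper_force: 0.0
clock 8.53 pos [0.6014 0.0237 0.1868] yaw 7.21 tilt [ 0.005  0.001 -1.   ] F [ 0.5  0.1 -0.6] w 0.3063216943778884 0.0
[0.61, -0.5, 0.07, np.float64(-0.0)]
[0.61, -0.5, 0.07, np.float64(-0.0)]
[0.61, -0.5, 0.07, np.float64(-0.0)]
[0.61, -0.5, 0.07, np.float64(-0.0)]
[0.61, -0.5, 0.07, np.float64(-0.0)]
[0.61, -0.5, 0.07, np.float64(-0.0)]
83 [0.5954948  0.01580217 0.06572129] [0.58798638 0.00382236 0.05524718] [0.60729729 0.02986288 0.0730463 ]
```

View pics/c3.png

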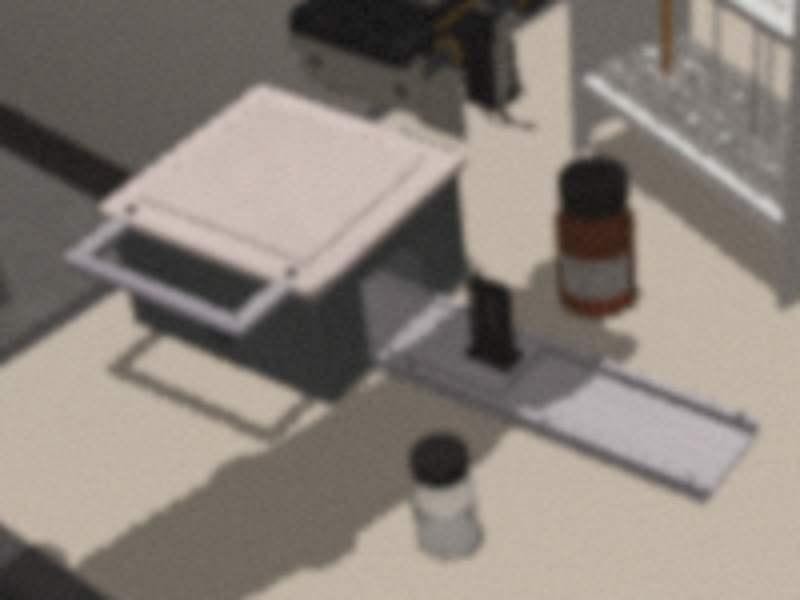

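The sled is in and seated. The plate is at crop px (495,320), the lid is shut, and the vial and bottle are untouched. Next I go over the bar.

```bash
python3 -m creep '[[0.61,-0.5,0,0,0.3],[0.61,-0.5,0,0,0.3],[0.61,-0.5,0,0,0.3],[0.61,-0.5,0.1,0,0.3],[0.61,-0.5,0.1,0,0.3],[0.61,-0.5,0.1,0,0.3],[0,0,0,0,0.3],[0,0,0,0,0.3]]';python3 plan.py .4636 .1528 .072 7.3 5
python3 - <<'E'
from h import *
d=grab('scene','s4.png');P=cloud(d)
cv2.imwrite('pics/c4.png',cv2.resize(d['pixels'][130:260,140:290],None,fx=4,fy=4))
c,s=np.cos(np.radians(7.3)),np.sin(np.radians(7.3))
D=P-[.4636,.1528,0];X=D[...,0]*c+D[...,1]*s;Y=-D[...,0]*s+D[...,1]*c
m=(abs(X)<.02)&(abs(Y)<.05)&(P[...,2]>.075)&(P[...,2]<.11);print('bar',m.sum(),X[m].mean(),X[m].min(),X[m].max(),P[m][:,2].mean(),P[m][:,2].max())
E
```

```text
clock: 9.57
position: [0.4625, 0.1535, 0.1714]
ee_rot: [2.077, 2.357, -0.001]
force: [-0.1, 0.6, 0.3]
width: 0.298
gripper_force: 0.0
clock 9.57 pos [0.4625 0.1535 0.1714] yaw 7.22 tilt [-1.e-04 -4.e-04 -1.e+00] F [-0.1  0.6  0.3] w 0.29787334998559006 0.0
[-0.0, 0.0, 0.5, np.float64(-0.0)]
[-0.0, 0.0, 0.5, np.float64(-0.0)]
[-0.0, 0.0, 0.5, np.float64(-0.0)]
[-0.0, 0.0, 0.5, np.float64(-0.0)]
[-0.0, 0.0, 0.5, np.float64(-0.0)]
bar 182 -0.009073341466100858 -0.01394084327118921 -0.0005294445451241004 0.0927794479951471 0.09797095592052119
```

View pics/c4.png

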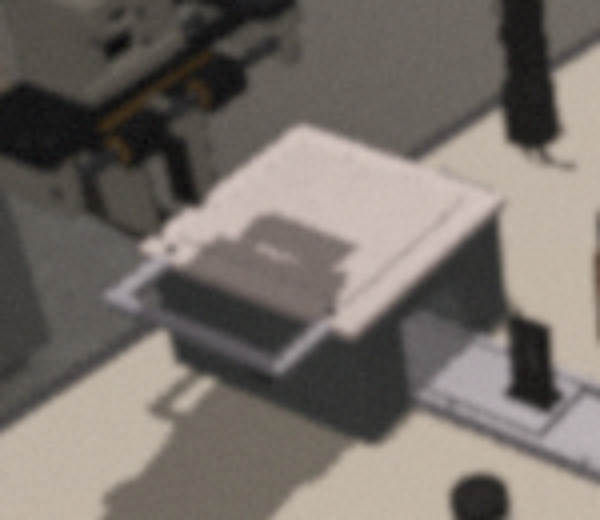

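The bar is clear below the gripper, from crop px (115,300) to (275,365), but depth puts it a few mm nearer the robot. I check that by ray-casting the first top picture.

```bash
python3 - <<'E'
from h import *
g=cv2.imread('pics/top1.png',0).astype(float);print(g[270:296,190].astype(int),g[270:296,215].astype(int))
d=vision.get_image('top');K=d['camera_matrix'];r=R.from_rotvec(d['rotation']).as_matrix()
def ray(u,v,z):
    q=r@np.array([(u-K[0,2])/K[0,0],-(v-K[1,2])/K[1,1],-1]);return d['position']+q*(z-d['position'][2])/q[2]
for p in((203,283,.091),(203,284,.091),(190,284,.091),(215,282,.091)):print(p,ray(*p))
E
```

```text
[163 188 186 186 186 186 184 185 186 186 186 150 125 161 171 158 116 158
 187 185 185 184 184 184 184 185] [184 186 184 186 185 185 186 187 165 138 161 172 160 120 158 189 185 186
 186 186 185 186 184 186 186 185]
(203, 283, 0.091) [0.45854117 0.1536988  0.091     ]
(203, 284, 0.091) [0.45608389 0.15362119 0.091     ]
(190, 284, 0.091) [0.45583213 0.18559731 0.091     ]
(215, 282, 0.091) [0.4612325  0.12424177 0.091     ]
```

```bash
python3 -m creep '[[0,-0.08,0.5,0,0.3],[0,0,0.5,0,0.3],[0,0,0.5,0,0.3],[0,0,0.5,0,0.3],[0,0,0.45,0,0.3],[0,0,0,0,0.3]]'; python3 -m creep '[[0,0,0,0,0.2],[0,0,0,0,0.15],[0,0,0,0,0.1],[0,0,0,0,0.05],[0,0,0,0,0.05]]' 20;python3 plan.py .46 .153 .072 7 1
```

```text
clock: 10.42
position: [0.459, 0.1524, 0.0726]
ee_rot: [-2.079, -2.355, 0.004]
force: [-0.0, 0.2, 0.6]
width: 0.299
gripper_force: 0.0
clock: 11.05
position: [0.46, 0.1537, 0.0739]
ee_rot: [2.077, 2.356, 0.002]
force: [2.5, -0.0, 1.1]
width: 0.121
gripper_force: 20.0
clock 11.05 pos [0.46   0.1537 0.0739] yaw 7.22 tilt [ 1.5e-03  5.0e-04 -1.0e+00] F [ 2.5 -0.   1.1] w 0.12100665819943415 19.99885529279709
[-0.02, -0.0, 0.05, np.float64(0.05)]
```

```bash
python3 -m creep '[[0,0.03,-0.44,0,0.05],[0,0.06,-0.43,0,0.05],[0,0.1,-0.42,0,0.05],[0,0.14,-0.41,0,0.05],[0,0,0,0,0.05]]'; python3 plan.py .46 .153 .072 7 1
```

```text
clock: 11.68
position: [0.4721, 0.1552, 0.1418]
ee_rot: [-2.077, -2.357, -0.0]
force: [1.5, -0.5, -3.2]
width: 0.121
gripper_force: 20.0
clock 11.68 pos [0.4721 0.1552 0.1418] yaw 7.22 tilt [-2.e-04  3.e-04 -1.e+00] F [ 1.5 -0.5 -3.2] w 0.1205390766078947 19.996891021728516
[-0.02, -0.31, 1.74, np.float64(0.06)]
```

```bash
python3 -m creep '[[0,0.17,-0.4,0,0.05],[0,0.21,-0.38,0,0.05],[0,0.24,-0.37,0,0.05],[0,0.27,-0.34,0,0.05],[0,0.3,-0.32,0,0.05],[0,0.33,-0.29,0,0.05],[0,0,0,0,0.05],[0,0,0,0,0.05]]'; python3 - <<'E'
from h import *
s=readout.observe();print(s['position'],s['force'],s['width'],s['gripper_force'])
d=grab('scene','s5.png');P=cloud(d)
cv2.imwrite('pics/c5.png',cv2.resize(d['pixels'][80:290,110:370],None,fx=3,fy=3))
# lid slope: bright points above chamber between bar and hinge
yw=np.radians(7);c,si=np.cos(yw),np.sin(yw)
D=P-[.5826,.168,0];X=D[...,0]*c+D[...,1]*si;Y=-D[...,0]*si+D[...,1]*c;Z=P[...,2]
m=(abs(Y)<.075)&(X>-.02)&(X<.075)&(Z>.09)&(Z<.23)&(d['pixels'].min(-1)>120)
for _ in range(3):
    a=np.polyfit(X[m],Z[m],1);m&=abs(Z-np.polyval(a,X))<.008
print(m.sum(),a,np.degrees(np.arctan(-a[0])))
E
```

```text
clock: 12.68
position: [0.5278, 0.1624, 0.2247]
ee_rot: [-2.072, -2.352, 0.011]
force: [-20.8, -1.9, 20.0]
width: 0.117
gripper_force: 20.0
[0.52777243 0.16238258 0.22473722] [-20.80604101  -1.94203067  19.99170541] 0.11707715079388557 20.00570699572563Traceback (most recent call last):
  File "<stdin>", line 10, in <module>
    raise TypeError("expected non-empty vector for x")
TypeError: expected non-empty vector for x
```

View pics/c5.png

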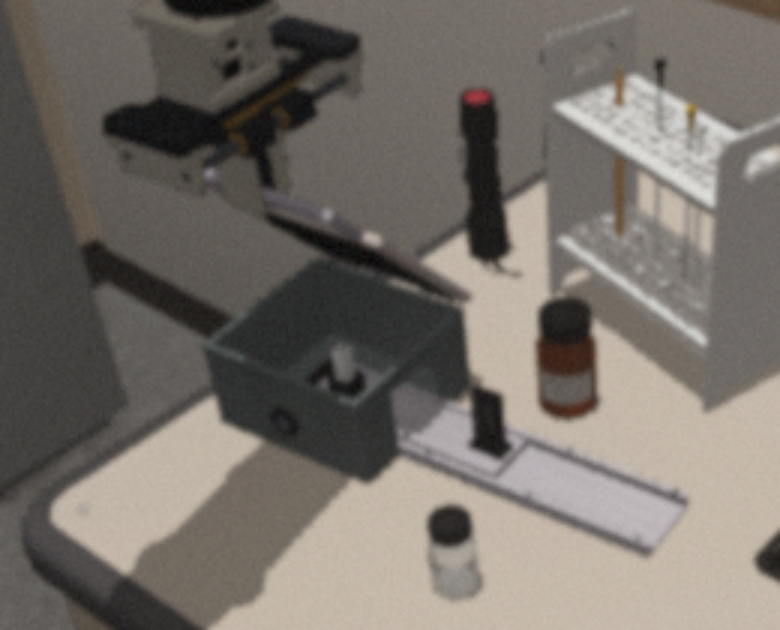

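The picture shows the lid up, with its edge running from crop px (265,205) to (465,297). The cuvette stands inside at (345,360). There is an inward force of about 29 N along the lid, so I ease the tool outward and measure the angle.

```bash
python3 -m creep '[[0,-0.06,-0.07,0,0.05],[0,0,0,0,0.05]]'; cat > ang.py <<'E'
from h import *
s=readout.observe();print(s['position'],s['force'].round(1),s['clock'])
d=grab('scene');P=cloud(d)
yw=np.radians(7);c,si=np.cos(yw),np.sin(yw)
D=P-[.5826,.168,0];X=D[...,0]*c+D[...,1]*si;Y=-D[...,0]*si+D[...,1]*c;Z=P[...,2]
for y0 in(-.09,-.07,-.05):
    m=(Y>y0)&(Y<y0+.02)&(X>-.03)&(X<.09)&(Z>.08)&(Z<.25)
    print(y0,m.sum())
    if m.sum()<20: continue
    for _ in range(4):
        a=np.polyfit(Z[m],X[m],1);m&=abs(X-np.polyval(a,Z))<.008
    print(m.sum(),'angle',np.degrees(np.arctan2(-1,a[0]))+180,'Z',Z[m].min(),Z[m].max(),'X at .088',np.polyval(a,.088))
cv2.imwrite('pics/c6.png',cv2.resize(d['pixels'][95:195,135:275],None,fx=5,fy=5,interpolation=cv2.INTER_CUBIC))
E
python3 ang.py
```

```text
clock: 12.98
position: [0.5299, 0.1626, 0.2271]
ee_rot: [-2.077, -2.357, 0.001]
force: [2.9, 0.7, -7.2]
width: 0.124
gripper_force: 20.0
[0.52990051 0.16257725 0.22708388] [ 2.9  0.7 -7.2] 12.975
-0.09 299
78 angle 64.84825032490464 Z 0.08051775447388465 0.2055836442749942 X at .088 0.04020432213982467
-0.07 89
82 angle 50.65860161133074 Z 0.08090394776264875 0.2085953322087063 X at .088 0.06527549172036509
-0.05 88
86 angle 50.90919861478636 Z 0.08040175086867019 0.20953014685888616 X at .088 0.06490338243254647
```

View pics/c6.png

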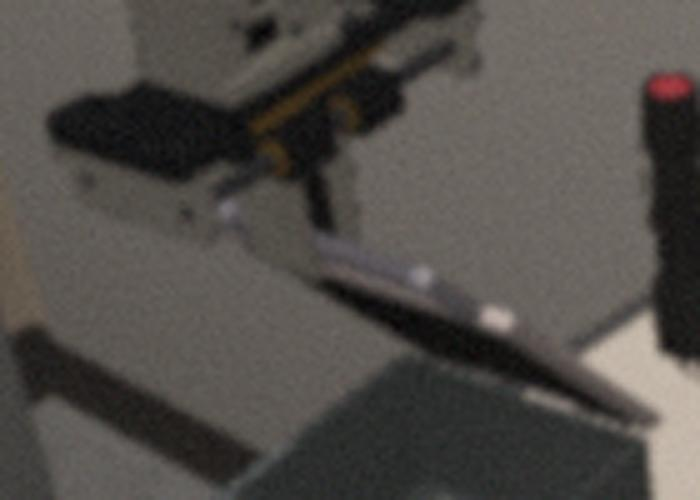

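The lid edge from crop px (320,275) to (655,420) is held by the fingers alone. The angle reads about 50°, and the leftover load is now small. One tiny easing, then a check.

```bash
python3 -m creep '[[0,0.02,0.02,0,0.05],[0,0,0,0,0.05],[0,0,0,0,0.05],[0,0,0,0,0.05]]'; python3 ang.py; python3 ang.py; python3 -m creep '[[0,0,0,0,0.05]]'
```

```text
clock: 13.52
position: [0.5307, 0.1627, 0.2276]
ee_rot: [-2.077, -2.357, 0.0]
force: [-5.1, 0.9, 2.3]
width: 0.12
gripper_force: 20.0
[0.53070181 0.16269314 0.22758592] [-5.1  0.9  2.3] 13.525
-0.09 300
77 angle 64.25001992015719 Z 0.08009601221494966 0.21056786168173736 X at .088 0.0413413580872711
-0.07 94
87 angle 51.07165508534115 Z 0.08103671344098573 0.209822029373546 X at .088 0.06516664836100397
-0.05 85
84 angle 51.205850227612046 Z 0.08086941989797924 0.2105997969069191 X at .088 0.06450647393835467
[0.53075645 0.16269893 0.22762404] [-5.5  1.1  2.2] 13.575
-0.09 292
77 angle 65.51602083192073 Z 0.08035023709004308 0.20492803038894825 X at .088 0.039717604882462
-0.07 96
92 angle 51.32578793905057 Z 0.0806384878238281 0.21448222695644958 X at .088 0.06477629871578162
-0.05 93
90 angle 51.11542041512263 Z 0.0811114694891294 0.21015205526424585 X at .088 0.06498921610049926
clock: 13.75
position: [0.5307, 0.1627, 0.2276]
ee_rot: [-2.077, -2.357, 0.0]
force: [-4.6, -0.3, 2.3]
width: 0.123
gripper_force: 20.0
```

```bash
sed -i 's/(Z>.08)/(Z>.105)/;s/(-.09,-.07,-.05)/(-.07,-.05,-.03,-.01)/' ang.py; python3 ang.py
```

```text
[0.53073006 0.16267439 0.22761831] [-4.6 -0.3  2.3] 13.75
-0.07 63
58 angle 49.982873204420315 Z 0.10605918450471341 0.20937611093460706 X at .088 0.06771126410567158
-0.05 62
62 angle 50.338496414954136 Z 0.10773288670965364 0.20866708253373423 X at .088 0.0669135022652552
-0.03 61
61 angle 50.62234387177958 Z 0.10620906152778098 0.20897543197406765 X at .088 0.06628597193025412
-0.01 65
65 angle 50.71971655552559 Z 0.10509874457611124 0.20987753275430276 X at .088 0.06603371763689043
```

About 50° by both the camera and the arm's position, with a light load on the gripper. I hand it in.

```bash
python3 -c "
from cell import sign_off
print(sign_off())"
```

```text
the job is handed in; nothing more can be done
None
```

The sled was pushed against the stop (about 9 N of contact) with the lid shut, then the lid was raised and is held by the gripper at about 50°; job handed in at about 14 s of the 48 s, with no verdict returned.

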